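# Find and mark the balance point of a lamp boom

### The job

Without lifting it, slide the aluminium lamp boom forward along the balance stand until it tips off its low rest and balances level, by itself, on the narrow middle ridge. Then set the grey saddle clip astride the boom, squarely above the ridge, to mark the balance point, and leave the boom balanced there with the clip on it. Leave the other things on the bench where they are.

Things in the scene. Friction and masses are not known exactly. Their poses are not given: they have to be found in the camera images.
- stand: fixed dark steel balance stand, origin on the bench under its centre; its y axis runs along the boom (+y is 'forward'), z up. Base plate 70 (x) x 290 (y) x 8 mm high. It carries the ridge at its middle and a lower rest near each end.
- ridge_top (a point): middle of the ridge's flat top, 50 mm above the bench, at the stand's origin in x and y; axes as the stand's. The bare steel ridge is 14 mm wide along y and 34 mm long along x. The boom balances here.
- rear_rest (a point): middle of the top of the rear rest, 44 mm above the bench (6 mm lower than the ridge), 120 mm behind the ridge (stand -y); 10 mm along y. Two upright cheeks beside it, 33 mm apart (x), 16 mm long (y), up to 68 mm above the bench, keep the boom straight. An equal front rest and cheeks stand 120 mm ahead of the ridge.
- boom: sealed straight aluminium bar 30 wide (x), 420 long (y), 20 mm high (z), about 0.5 kg, origin at its very centre, parallel to the stand. Ballast fixed unseen inside puts the balance point up to 40 mm to either side of its middle. It starts with its middle 60-74 mm behind the ridge, leaning back on the rear rest, front end up by 0.051 rad. Level on the ridge its origin is 60 mm above the bench.
- boom_rear (a point): centre of the boom's rear (-y) end face, 30 x 20 mm, about 46 mm above the bench at the start; push here. Friction of the pushing finger can stop the boom tipping: back off to see its lean. Balance point behind the ridge: rear end stays down. Over the ridge's 14 mm: it rocks a while, then settles level. Beyond: front end goes down by 0.051 rad; push it back by its front end.
- clip_tab (a point): centre of the upright grip tab of the loose grey saddle clip (40 g); axes as the clip's, z up. Tab 12 mm thick (x; grip across this), 20 mm (y), 44 mm high. The clip starts standing on its legs on the bench: tab centre 42 mm, tab top 64 mm above the bench. Seated on the boom the tab centre is 36 mm above the boom's centre.
- clip_roof (a point): centre of the top of the clip's roof, under the tab, 20 mm above its feet. Roof 46 (x) x 24 (y) x 4 mm; its two legs are 16 mm long, 4 mm thick and 38 mm apart inside (x), to go astride the 30 mm wide boom, clip x across the boom.
- spool: spool of solder wire, closed roll, 52 mm across, 40 mm high, origin under its centre (leave it alone)
- driver: screwdriver lying on the bench, origin on the bench under its middle (leave it alone)
- flux: small white jar with black lid, 44 mm across, 50 mm high, origin under its centre (leave it alone)
- wrench: steel wrench lying flat on the bench (leave it alone)
- meter: yellow hand multimeter lying on its back, 190 x 90 x 40 mm, origin under its centre (leave it alone)
Things that resemble listed ones, but are neither listed nor needed, are in the scene too. There is more than one size of the part that bears clip_tab; the job needs the largest.

How it is judged (in metres and radians):
On the way, in this order (a step that is already met when the one before it is completed fails the run):
1. the boom, slid along and let go, balances level on the ridge, the clip not yet on it (angle between boom's own z axis and vertical below 0.022 rad and z of boom in the frame of stand between 0.056 and 0.064 m and linear speed of boom below 0.01 m/s and contact force between boom and the arm below 0.05 N and contact force between boom and the fingers below 0.05 N and distance between clip_tab and boom above 0.07 m), for 0.5 s.
2. the clip sits astride the balanced boom above the ridge (y of clip_tab in the frame of stand between -0.007 and 0.007 m and x of clip_tab in the frame of boom between -0.007 and 0.007 m and z of clip_tab in the frame of boom between 0.033 and 0.0395 m and angle between clip_tab's own z axis and vertical below 0.06 rad and angle between boom's own z axis and vertical below 0.022 rad and z of boom in the frame of stand between 0.056 and 0.064 m and linear speed of boom below 0.01 m/s and contact force between boom and the arm below 0.05 N and contact force between boom and the fingers below 0.05 N), for 0.2 s.
At the end, for the whole second after the job is handed in: the boom rests level (within 0.022 rad) and still on the ridge alone, touched by nothing else but the clip; the clip sits fully down and upright astride the boom, its centre within 7 mm of the middle of the ridge along the boom and within 7 mm of the boom's centre line across it (all of step 2).
It fails at once if the boom is lifted off the stand (z of boom in the frame of stand above 0.08 m).
It fails at once if another thing on the bench is moved by more than 30 mm (distance of any of spool, driver, flux, wrench, meter from where it was at the start of the episode above 0.03 m).
It also fails if it takes over 72 s, if anything falls off the work surface, if the arm or the gripper's body presses on something with over 40 N, if the wrist force passes 120 N, or if a joint passes its speed limit or range.

### The arm

A 6-joint arm with a two-finger parallel gripper is mounted at the origin on the work surface. World frame = base frame: x ahead of the robot, y to its left, z up, the work surface at z = 0. Lengths are in m, angles in degrees, forces in N, time in s.
With the tool pointing down it reaches from about 0.3 to 0.75 m from the base axis. Payload 8.5 kg.
Tool frame: the origin (TCP) lies at the very end of the fingers, on their centre line; the grasp point (between the pads) lies 19 mm behind it (arm.tcp_to_grasp is the distance from the TCP to the grasp point, in m); z points along the fingers, y is the direction in which the jaws open and shut (so a half turn about z gives the same grasp; the last joint's range is limited). The gripper opens to 88 mm and grips with 3 to 60 N. Pads are 18 mm wide; open, the fingers measure 123 mm over their backs; the gripper's body (75 mm by 187 mm) begins 45 mm behind the grasp point.
Start: joints at [51.091, 21.807, 74.336, -0, 83.858, -12.336], TCP at [0.246, 0.492, 0.239] pointing down, gripper open.
Joint ranges: [-178.18, 178.18], [-50.72, 133.34], [12.68, 142.11], [-81.47, 261.47], [9.98, 163.14], [-165.26, 165.26]. Speed limits (degrees/s): [136.94, 136.94, 180, 180, 180, 180].

### API

Orientations are given as [roll, pitch, yaw] about the fixed x, y, z axes, in that order (R = Rz(yaw) Ry(pitch) Rx(roll)).
In Python, from station import arm gives the robot as it stands.
- The arm moves only by the tool servo_tool, never from a script. Its argument "series" is a list of rows, each a list of 7 numbers: the shift along the world's x, y, z in units of 20 mm (1.0 is 20 mm), then the turn, a rotation vector about the world's x, y, z in units of pi/4 rad (1.0 is pi/4 rad), then the opening in per cent of the stroke, from 0 (shut) to 100 (fully open). A call has 1 to 8 rows; each row shifts and turns the pose as measured when the row begins; what a row does not reach is not made up. A row lasts 1/12 s, in which the tool goes at most 41.7 mm and 7.16 degrees, less where a joint would pass 70% of its speed; a pose out of reach is approached as far as the arm can. A call with a number of a shift or a turn outside -1 to 1 is refused whole. A call with a gripper value outside its range is refused whole. The fingers move at their own pace and stop on an object; "squeeze" is the grip in N (left out, the last holds). Time passes only in rows, so rows that do not move let the fingers close. It gives the time, the measured TCP pose, the force and the opening at its end, in the units of the state.
- arm.read_state(): the state, without advancing time (a new reading comes with each control period).
- arm.read_camera(name): name is "scene" or "top" or "wrist"; returns the picture (400x640x3 uint8, blue, green, red); there is no depth.
- arm.camera_info(name): a dict with "camera_matrix" (3x3 intrinsics, pixels), "dist" ([k1, k2, p1, p2, k3] as OpenCV has them; the pictures are not rectified), "rvec" (rotation vector, rad) and "tvec" (3), from world to camera coordinates, as OpenCV has them. Camera axes: x right, y down, z forward; pixel columns grow to the right and rows downward; lengths in m; the calibration is good to about 2 mm. A picture is of the moment at which its call begins: read the wrist's pose just before it. camera_info takes no time and is no camera call; for the wrist camera it gives the pose at the moment of the call.
- arm.hand_in(): hands the job in, once; it reports no verdict.
The state is a dict: "t": time; "joint_pos": joint angles; "qd": joint speeds; "effort": joint torques, N m; "ee_pos": TCP position; "orientation": TCP orientation; "contact_force": force on the tool from outside, world axes, zero at the start; "wrist_torque": the same for the moment, N m; "gripper_width": finger opening in m.
Only numpy, scipy, OpenCV 4.12 (cv2) and the standard library are available. Lean on these libraries where they do the work, as an engineer would, in place of code of your own. Each camera call takes 0.05 s, during which the arm holds its last target.

## Working session

There is one attempt and no reset: what is moved stays moved. The work goes in short steps, Python scripts to look and compute and a tool call to move; the robot and the scene stay as the last step left them, time stands still between calls to the robot, and variables do not carry over. Pictures are saved under pics/ and viewed, and the job is handed in when it is done.

Besides the shell and the picture viewer there is one more tool, called after "Call:" by a JSON object that holds its "fn" and its "kwargs", one argument or row to a line. servo_tool: Moves the arm, as the interface text tells. Shifts and turns lie within -1 to 1; 1 stands for 20 mm of shift or pi/4 rad of turn. Its arguments: {"type":"object","properties":{"series":{"type":"array"},"squeeze":{"type":"number"}},"required":["series"]}

```bash
mkdir -p pics; ls
cat > h.py <<'E'
import numpy as np,cv2
from station import arm
def cam(n,fn=None):
    im=arm.read_camera(n); im=np.array(im)
    if fn: cv2.imwrite('pics/'+fn,im)
    return im
def ray(n,uv,info=None):
    i=info or arm.camera_info(n)
    K=np.array(i['camera_matrix'],float);d=np.array(i['dist'],float)
    R=cv2.Rodrigues(np.array(i['rvec'],float))[0];t=np.array(i['tvec'],float).reshape(3)
    p=cv2.undistortPoints(np.array(uv,float).reshape(-1,1,2),K,d).reshape(-1,2)
    return -R.T@t,np.c_[p,np.ones(len(p))]@R
def plane(n,uv,z,info=None):
    c,D=ray(n,uv,info); return c+D*((z-c[2])/D[:,2])[:,None]
def proj(n,P,info=None):
    i=info or arm.camera_info(n)
    return cv2.projectPoints(np.array(P,float).reshape(-1,1,3),np.array(i['rvec'],float),np.array(i['tvec'],float),np.array(i['camera_matrix'],float),np.array(i['dist'],float))[0].reshape(-1,2)
E
python3 - <<'E'
from h import *
print(arm.read_state()['t'])
for n in ['scene','top','wrist']:
    cam(n,n+'0.png');
    i=arm.camera_info(n); print(n, -cv2.Rodrigues(np.array(i['rvec']))[0].T@np.array(i['tvec']).reshape(3))
print(arm.read_state())
E
```

```text
pics
0.0
scene [ 1.08568899 -0.27962827  0.71284805]
top [ 0.44278017 -0.00236454  1.05813282]
wrist [0.18093594 0.52296149 0.38520624]
{'t': 0.15, 'joint_pos': array([ 5.10897599e+01,  2.18326673e+01,  7.43721884e+01,  1.18463141e-03,
        8.38562418e+01, -1.23352361e+01]), 'qd': array([ 0.01427438, -0.11069632, -0.09938392,  0.04433909,  0.07673289,
        0.05798784]), 'effort': array([ 1.98519483e-03, -4.38078046e+01, -2.24613369e+01,  7.13211950e-02,
        3.43769928e-02, -5.55110466e-05]), 'ee_pos': array([0.24591402, 0.49173282, 0.23828974]), 'orientation': array([-1.79940564e+02, -1.42028515e-02,  1.53424861e+02]), 'contact_force': array([ 0.67060996,  0.13782419, -0.71186927]), 'wrist_torque': array([-0.01405394, -0.03152927, -0.01539154]), 'gripper_width': 0.08799014508929746}
```

View pics/scene0.png

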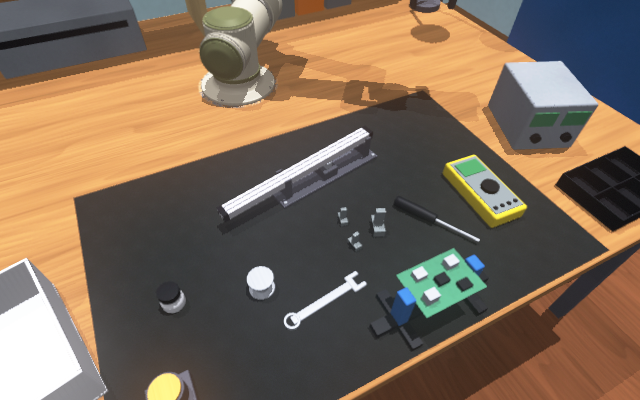

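View pics/top0.png

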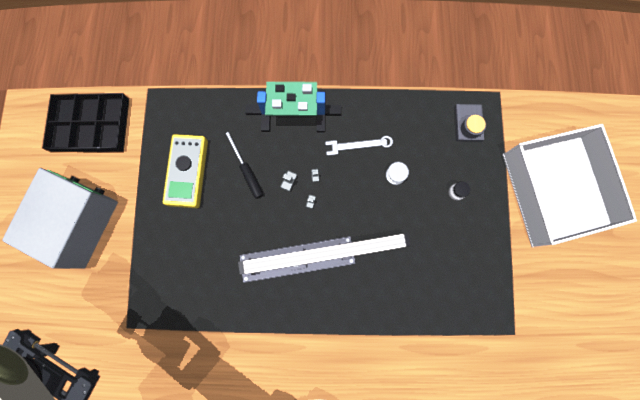

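View pics/wrist0.png

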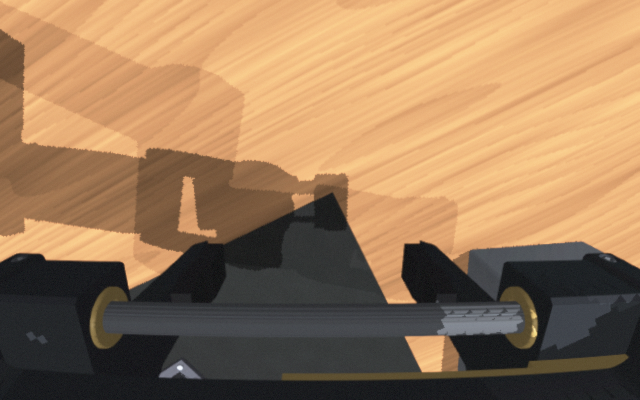

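Run:
```python
from h import *
t=cv2.imread('pics/top0.png'); s=cv2.imread('pics/scene0.png')
a=cv2.resize(t[225:295,230:420],None,fx=4,fy=4,interpolation=cv2.INTER_CUBIC)
b=cv2.resize(t[160:215,265:330],None,fx=6,fy=6,interpolation=cv2.INTER_CUBIC)
c=cv2.resize(s[195:260,325:400],None,fx=5,fy=5,interpolation=cv2.INTER_CUBIC)
W=np.zeros((280+330,770,3),np.uint8);W[:280,:760]=a;W[280:610,:390]=b;W[280:605,392:767]=c
cv2.imwrite('pics/crop1.png',W[:600])
d=cv2.resize(s[120:225,210:390],None,fx=4,fy=4,interpolation=cv2.INTER_CUBIC);cv2.imwrite('pics/crop2.png',d)
```

```text
(no output)
```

View pics/crop1.png

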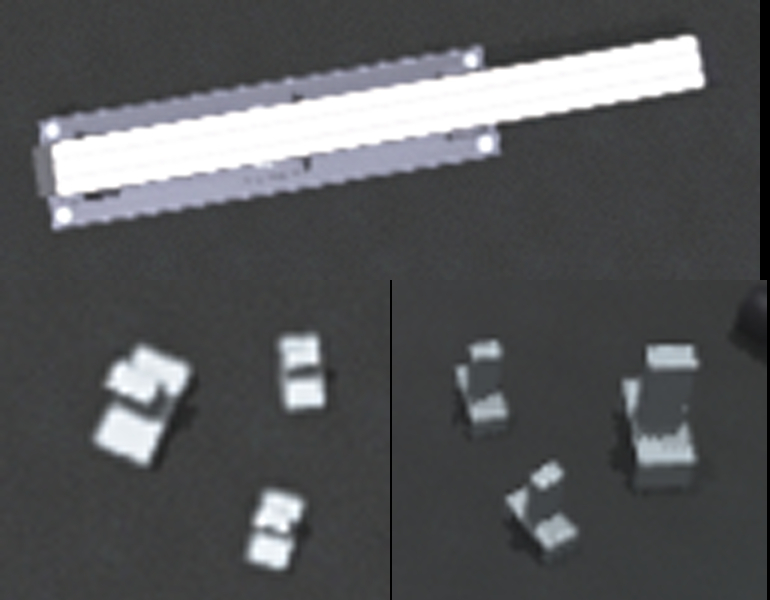

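View pics/crop2.png

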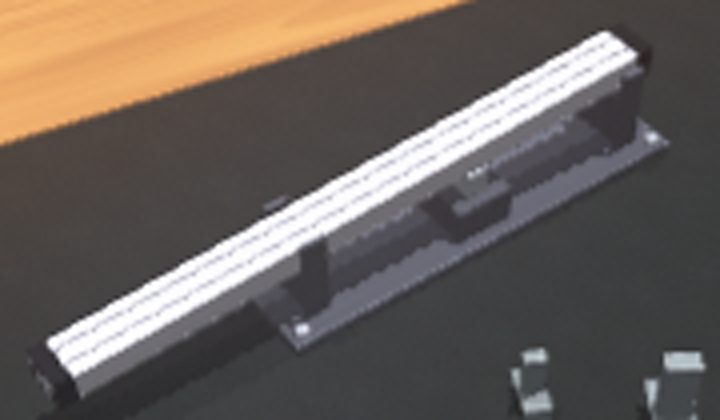

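Run:
```python
from h import *
t=cv2.imread('pics/top0.png'); s=cv2.imread('pics/scene0.png')
# screws
up=cv2.cvtColor(t,cv2.COLOR_BGR2GRAY).astype(float)
pts=[]
for c in [(53,130),(472,62),(487,145),(63,216)]:
    x=230+c[0]/4;y=225+c[1]/4
    x0,y0=int(round(x)),int(round(y)); w=up[y0-2:y0+3,x0-2:x0+3]; w=np.clip(w-w.max()*.75,0,None)
    g=np.mgrid[y0-2:y0+3,x0-2:x0+3]; pts.append(((g[1]*w).sum()/w.sum(),(g[0]*w).sum()/w.sum()))
P=plane('top',pts,.009);print(np.round(pts,1),P.round(4));print('stand c',P.mean(0), [np.linalg.norm(P[i]-P[(i+1)%4]) for i in range(4)])
d=(P[0]-P[1])+(P[3]-P[2]); print('fwd',d/np.linalg.norm(d), np.degrees(np.arctan2(-d[0],d[1])))
# boom white
m=(up>235).astype(np.uint8); n,l,st,ce=cv2.connectedComponentsWithStats(m)
for i in range(1,n):
    if st[i,4]>300 and 230<ce[i][0]<420 and 225<ce[i][1]<290:
        c=np.argwhere(l==i)[:,::-1].astype(np.float32); r=cv2.minAreaRect(c); print(r); bp=cv2.boxPoints(r); print(bp, plane('top',bp,.072))
# clip
m=(up>110).astype(np.uint8)[160:215,265:330]; n,l,st,ce=cv2.connectedComponentsWithStats(m)
for i in range(1,n):
    if st[i,4]>8:
        c=(np.argwhere(l==i)[:,::-1]+[265,160]).astype(np.float32); r=cv2.minAreaRect(c);bp=cv2.boxPoints(r); Q=plane('top',bp,.02); print(st[i,4],r,Q.mean(0),Q[:,:2].round(4).tolist())
m=(cv2.cvtColor(s,cv2.COLOR_BGR2GRAY)>150).astype(np.uint8)[195:260,325:400]; n,l,st,ce=cv2.connectedComponentsWithStats(m)
for i in range(1,n):
    print(st[i,4],ce[i]+[325,195], plane('scene',ce[i]+[325,195],.064))
```

```text
[[242.7 257.3]
 [347.2 239.7]
 [351.  260.5]
 [245.4 278.4]] [[ 0.468   0.199   0.009 ]
 [ 0.5177 -0.069   0.009 ]
 [ 0.4646 -0.0788  0.009 ]
 [ 0.4148  0.1899  0.009 ]]
stand c [0.46628119 0.0602857  0.009     ] [np.float64(0.27254884079913677), np.float64(0.05400829014176591), np.float64(0.273328056010998), np.float64(0.054007581215582835)]
fwd [-0.18221854  0.98325806  0.        ] 10.499010222046316
((323.7419738769531, 253.48489379882812), (13.194908142089844, 163.41384887695312), 80.4698715209961)
[[242.0704  260.50638]
 [403.2289  233.45059]
 [405.41354 246.46341]
 [244.25504 273.5192 ]] [[ 0.45890581  0.18822062  0.072     ]
 [ 0.52991875 -0.20100712  0.072     ]
 [ 0.49847739 -0.20576782  0.072     ]
 [ 0.42798115  0.18164615  0.072     ]]
75 ((314.6524658203125, 174.8719482421875), (12.25790023803711, 6.405029773712158), 83.6598129272461) [0.68491989 0.01739024 0.02      ] [[0.7002, 0.0278], [0.7023, 0.0111], [0.6696, 0.0071], [0.6675, 0.0236]]
93 ((289.29998779296875, 175.39999389648438), (11.62755298614502, 9.391485214233398), 26.56505012512207) [0.68267206 0.08379191 0.02
[... 397 characters left out ...]
[0.61534963 0.027961   0.02      ] [[0.6018, 0.0411], [0.6338, 0.0327], [0.6289, 0.0148], [0.5969, 0.0233]]
11 [343.18181818 208.36363636] [[0.6324782  0.01630702 0.064     ]]
34 [380.47058824 209.58823529] [[0.67028668 0.08513726 0.064     ]]
4 [338.75 213.75] [[0.64112124 0.00090665 0.064     ]]
11 [372.45454545 217.27272727] [[0.68037448 0.05903558 0.064     ]]
19 [343.68421053 220.52631579] [[0.66132396 0.00139674 0.064     ]]
48 [378.97916667 228.35416667] [[0.71066311 0.05572281 0.064     ]]
15 [355.46666667 233.4       ] [[0.70035989 0.0066191  0.064     ]]
11 [349.72727273 238.63636364] [[ 0.70636764 -0.01006157  0.064     ]]
25 [357.   244.92] [[ 0.72576996 -0.00475923  0.064     ]]
```

Call:
{"fn": "servo_tool", "kwargs": {
  "series": [
    [0.4, -1, 0, 0, 0, -0.147, 0],
    [0.4, -1, 0, 0, 0, -0.147, 0],
    [0.4, -1, 0, 0, 0, -0.147, 0],
    [0.4, -1, 0, 0, 0, -0.147, 0],
    [0.4, -1, 0, 0, 0, -0.147, 0],
    [0.4, -1, 0, 0, 0, -0.147, 0],
    [0.4, -1, 0, 0, 0, -0.147, 0],
    [0.4, -1, 0, 0, 0, -0.147, 0]
  ]
}}

```text
t: 0.82
ee_pos: [0.3093, 0.3271, 0.2357]
orientation: [-179.7, -0.0, 98.6]
contact_force: [0.7, 0.6, 0.1]
gripper_width: 0.037
```

Run:
```python
from h import *
c=np.array([.4663,.0603,0]);f=np.array([-.1822,.9833,0]);x=np.array([.9833,.1822,0])
# white boom ends
for uv,z in [((404.3,240),.056),((243.2,267),.079)]:
    p=plane('top',[uv],z)[0]-c; print(p@f,p@x)
```

```text
-0.2713504410324997 -0.000530482638270445
0.12531151371111718 -3.2084012336054344e-05
```

Call:
{"fn": "servo_tool", "kwargs": {
  "series": [
    [0.37, -1, 0, 0, 0, 0.04, 0],
    [0.37, -1, 0, 0, 0, 0, 0],
    [0.37, -1, 0, 0, 0, 0, 0],
    [0.37, -1, 0, 0, 0, 0, 0],
    [0.37, -1, 0, 0, 0, 0, 0],
    [0.37, -1, 0, 0, 0, 0, 0],
    [0.37, -1, 0, 0, 0, 0, 0],
    [0.37, -1, 0, 0, 0, 0, 0]
  ]
}}

```text
t: 1.48
ee_pos: [0.3692, 0.1586, 0.2349]
orientation: [-179.6, 0.0, 100.0]
contact_force: [-0.2, -0.7, 0.1]
gripper_width: 0.0004
```

Call:
{"fn": "servo_tool", "kwargs": {
  "series": [
    [0.37, -1, 0, 0, 0, 0, 0],
    [0.37, -1, 0, 0, 0, 0, 0],
    [0.37, -1, 0, 0, 0, 0, 0],
    [0.37, -1, 0, 0, 0, 0, 0],
    [0.37, -1, 0, 0, 0, 0, 0],
    [0.37, -1, 0, 0, 0, 0, 0],
    [0.37, -1, 0, 0, 0, 0, 0],
    [0.37, -1, 0, 0, 0, 0, 0]
  ]
}}

```text
t: 2.15
ee_pos: [0.4291, -0.0101, 0.2342]
orientation: [-179.5, -0.0, 100.0]
contact_force: [0.0, 0.3, 0.5]
gripper_width: 0.0004
```

Call:
{"fn": "servo_tool", "kwargs": {
  "series": [
    [0.37, -1, 0, 0, 0, 0, 0],
    [0.37, -1, 0, 0, 0, 0, 0],
    [0.37, -1, -0.3, 0, 0, 0, 0],
    [0.37, -1, -0.3, 0, 0, 0, 0],
    [0.37, -1, -0.3, 0, 0, 0, 0],
    [0.37, -1, -0.3, 0, 0, 0, 0],
    [0.37, -1, -0.3, 0, 0, 0, 0],
    [0.37, -1, -0.3, 0, 0, 0, 0]
  ]
}}

```text
t: 2.82
ee_pos: [0.49, -0.179, 0.1966]
orientation: [-179.5, -0.1, 99.9]
contact_force: [0.7, 0.6, -1.2]
gripper_width: 0.0005
```

Call:
{"fn": "servo_tool", "kwargs": {
  "series": [
    [0.4, -0.8, -0.3, 0, 0, 0, 0],
    [0.4, -0.8, -0.5, 0, 0, 0, 0],
    [0.4, -0.8, -1, 0, 0, 0, 0],
    [0.3, -0.6, -1, 0, 0, 0, 0],
    [0, 0, -1, 0, 0, 0, 0],
    [0, 0, -1, 0, 0, 0, 0],
    [0, 0, 0, 0, 0, 0, 0]
  ]
}}

```text
t: 3.4
ee_pos: [0.5213, -0.2467, 0.0937]
orientation: [-179.4, -0.1, 99.6]
contact_force: [-0.1, 0.5, -1.6]
gripper_width: 0.0003
```

```bash
cat >> h.py <<'E'
c=np.array([.4663,.0603,0]);f=np.array([-.1822,.9833,0]);xx=np.array([.9833,.1822,0])
def S(p): p=np.array(p)-c; return np.round([p@xx,p@f,p[2]],4)
E
python3 - <<'E'
from h import *
s=arm.read_state();print(s['ee_pos'],S(s['ee_pos']),s['orientation'])
E
```

```text
[ 0.52130081 -0.24668653  0.09371774] [-0.0019 -0.3119  0.0937] [-1.79404976e+02 -9.38294804e-02  9.96279614e+01]
```

Call:
{"fn": "servo_tool", "kwargs": {
  "series": [
    [0.1, 0, -1, 0, 0, 0.02, 0],
    [0.05, 0, -1, 0, 0, 0, 0],
    [0, 0, -0.7, 0, 0, 0, 0],
    [0, 0, -0.2, 0, 0, 0, 0],
    [-0.04, 0.25, 0, 0, 0, 0, 0],
    [-0.04, 0.25, 0, 0, 0, 0, 0],
    [-0.04, 0.25, 0, 0, 0, 0, 0],
    [0, 0, 0, 0, 0, 0, 0]
  ]
}}

```text
t: 4.07
ee_pos: [0.5236, -0.2309, 0.0397]
orientation: [-179.6, 0.1, 100.6]
contact_force: [-0.6, 0.1, -0.6]
gripper_width: 0.0007
```

Run:
```python
from h import *
s=arm.read_state();print(s['ee_pos'],S(s['ee_pos']),s['orientation'])
a=cam('scene'); t=cam('top')
W=np.zeros((600,800,3),np.uint8)
W[:420,:720]=cv2.resize(a[120:225,210:390],None,fx=4,fy=4); W[420:600,:600]=cv2.resize(t[225:285,230:430],None,fx=3,fy=3)
cv2.imwrite('pics/p1.png',W)
```

```text
[ 0.5236155  -0.23091412  0.03972996] [ 0.0033 -0.2968  0.0397] [-1.79625887e+02  1.22836958e-01  1.00590214e+02]
```

View pics/p1.png

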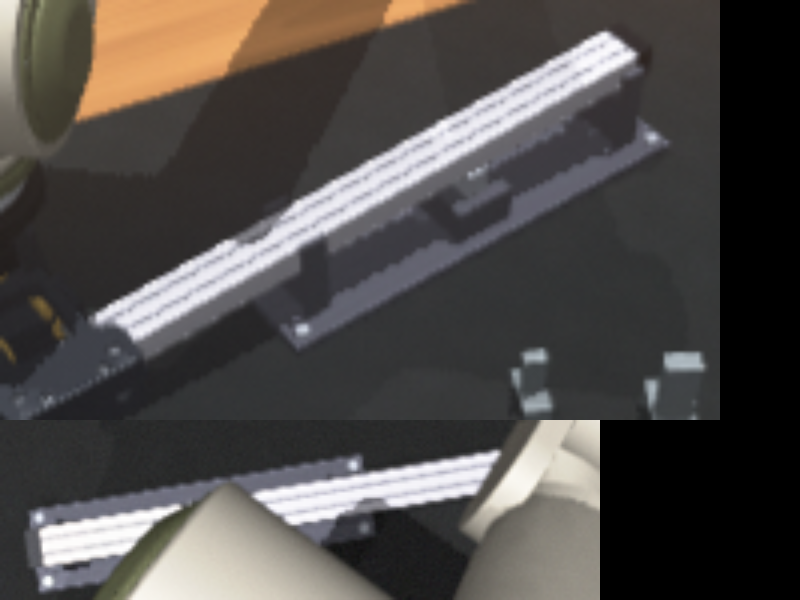

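Call:
{"fn": "servo_tool", "kwargs": {
  "series": [
    [-0.09, 0.25, 0, 0, 0, 0, 0],
    [-0.07, 0.25, 0, 0, 0, 0, 0],
    [-0.06, 0.25, 0, 0, 0, 0, 0],
    [-0.06, 0.25, 0, 0, 0, 0, 0],
    [-0.06, 0.25, 0, 0, 0, 0, 0],
    [-0.06, 0.25, 0, 0, 0, 0, 0],
    [-0.06, 0.25, 0, 0, 0, 0, 0],
    [-0.05, 0.25, 0, 0, 0, 0, 0]
  ]
}}

```text
t: 4.83
ee_pos: [0.5146, -0.1916, 0.042]
orientation: [-179.9, 0.6, 100.5]
contact_force: [0.9, -4.9, 1.9]
gripper_width: 0.0003
```

Run:
```python
from h import *
s=arm.read_state();print(s['ee_pos'],S(s['ee_pos']),s['orientation'],s['contact_force'])
```

```text
[ 0.51459464 -0.19160525  0.0420053 ] [ 0.0016 -0.2565  0.042 ] [-179.94569221    0.64430133  100.51625833] [ 0.89713593 -4.87441861  1.8784166 ]
```

Call:
{"fn": "servo_tool", "kwargs": {
  "series": [
    [0.04, -0.4, 0, 0, 0, 0, 0],
    [0.04, -0.4, -0.1, 0, 0, 0, 0],
    [0, 0, 0, 0, 0, 0, 0],
    [0, 0, 0, 0, 0, 0, 0]
  ]
}}

```text
t: 5.17
ee_pos: [0.5151, -0.2063, 0.0392]
orientation: [-179.8, 0.4, 100.6]
contact_force: [-0.0, 0.8, 0.1]
gripper_width: 0.0007
```

```bash
cat > look.py <<'E'
from h import *
import sys
s=arm.read_state();print(s['t'],s['ee_pos'],S(s['ee_pos']),s['orientation'],s['contact_force'])
a=cam('scene')
cv2.imwrite('pics/raw_'+sys.argv[1],a)
cv2.imwrite('pics/'+sys.argv[1],cv2.resize(a[100:225,215:405],None,fx=4,fy=4,interpolation=cv2.INTER_CUBIC))
E
python3 look.py p2.png
```

```text
5.1667 [ 0.51513039 -0.20630853  0.03919896] [-0.0006 -0.2711  0.0392] [-179.80137808    0.37309874  100.58080204] [-0.01292828  0.80722118  0.12434808]
```

View pics/p2.png

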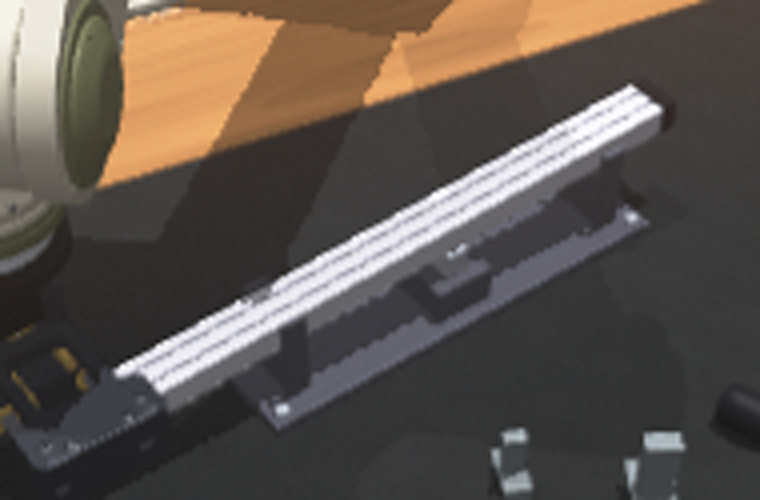

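```bash
cat > lean.py <<'E'
from h import *
def lean(a):
    g=cv2.cvtColor(a,cv2.COLOR_BGR2GRAY).astype(np.float32)
    zs=np.arange(.045,.095,.0005); out=[]
    for s in np.arange(-.08,.13,.01):
        P=np.array([c+xx*.015+f*s+np.array([0,0,z]) for z in zs]); q=proj('scene',P).astype(np.float32)
        v=cv2.remap(g,q[:,0].reshape(1,-1),q[:,1].reshape(1,-1),cv2.INTER_LINEAR)[0]
        d=v[6:]-v[:-6]; k=d.argmax()
        if d[k]>25: out.append((s,zs[k+3]))
    o=np.array(out)
    for _ in range(3):
        p=np.polyfit(o[:,0],o[:,1],1); r=np.abs(o[:,1]-np.polyval(p,o[:,0])); o=o[r<=max(.0015,1.5*np.median(r))]
    return p,len(o)
if __name__=='__main__':
    import sys
    if sys.argv[1]=='live':
        st=arm.read_state(); print(st['t'],st['ee_pos'].round(4),S(st['ee_pos']),st['orientation'].round(1),st['contact_force'].round(1))
        a=cam('scene','raw_%.2f.png'%st['t'])
    else: a=cv2.imread(sys.argv[1])
    print(lean(a))
E
python3 lean.py pics/scene0.png; python3 lean.py pics/raw_p2.png
```

```text
(array([0.06096112, 0.06665146]), 16)
(array([0.046811  , 0.06877766]), 19)
```

Call:
{"fn": "servo_tool", "kwargs": {
  "series": [
    [-0.05, 0.3, 0, 0, 0, 0, 0],
    [-0.05, 0.3, 0, 0, 0, 0, 0],
    [-0.05, 0.2, 0, 0, 0, 0, 0],
    [-0.05, 0.2, 0, 0, 0, 0, 0],
    [-0.05, 0.2, 0, 0, 0, 0, 0],
    [0.08, -0.5, -0.05, 0, 0, 0, 0],
    [0, 0, 0, 0, 0, 0, 0],
    [0, 0, 0, 0, 0, 0, 0]
  ]
}}

```text
t: 5.88
ee_pos: [0.5114, -0.1905, 0.0381]
orientation: [-179.8, 0.4, 100.6]
contact_force: [-0.3, 0.8, -1.0]
gripper_width: 0.0004
```

```bash
python3 lean.py live
```

```text
5.8833 [ 0.5114 -0.1905  0.0381] [-0.0014 -0.2548  0.0381] [-179.8    0.4  100.6] [-0.3  0.8 -1. ]
(array([-0.03499347,  0.06865545]), 18)
```

Call:
{"fn": "servo_tool", "kwargs": {
  "series": [
    [0, 0, 0, 0, 0, 0, 0],
    [0, 0, 0, 0, 0, 0, 0],
    [0, 0, 0, 0, 0, 0, 0],
    [0, 0, 0, 0, 0, 0, 0]
  ]
}}

```text
t: 6.27
ee_pos: [0.5111, -0.1906, 0.0378]
orientation: [-179.8, 0.3, 100.6]
contact_force: [0.2, 0.3, 0.0]
gripper_width: 0.0003
```

```bash
python3 lean.py live; cp $(ls -t pics/raw_6*.png|head -1) pics/l.png; python3 -c "
import cv2;a=cv2.imread('pics/l.png');cv2.imwrite('pics/l2.png',cv2.resize(a[100:225,215:405],None,fx=4,fy=4,interpolation=cv2.INTER_CUBIC))"
```

```text
6.2667 [ 0.5111 -0.1906  0.0378] [-0.0017 -0.2549  0.0378] [-179.8    0.3  100.6] [0.2 0.3 0. ]
(array([-0.05118978,  0.068703  ]), 19)
```

View pics/l2.png

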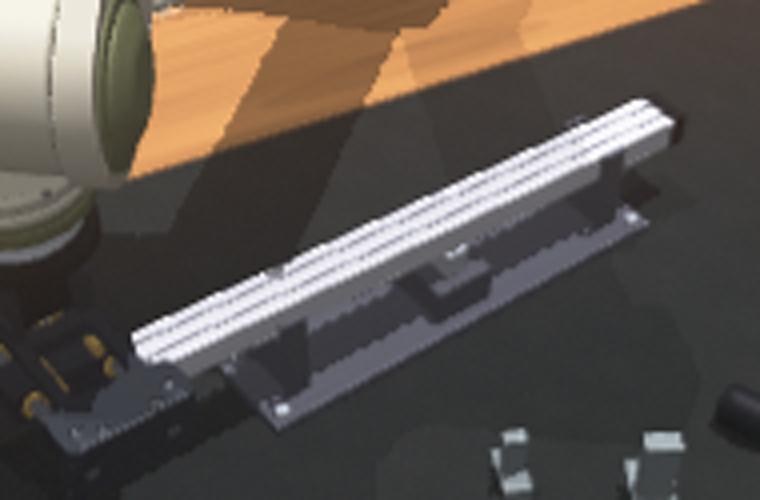

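Call:
{"fn": "servo_tool", "kwargs": {
  "series": [
    [0, 0, 0, 0, 0, 0, 0],
    [0, 0, 0, 0, 0, 0, 0],
    [0, 0, 0, 0, 0, 0, 0],
    [0, 0, 0, 0, 0, 0, 0],
    [0, 0, 0, 0, 0, 0, 0]
  ]
}}

```text
t: 6.73
ee_pos: [0.5111, -0.1905, 0.0378]
orientation: [-179.8, 0.3, 100.6]
contact_force: [-0.0, 0.1, 0.1]
gripper_width: 0.0002
```

```bash
python3 lean.py live
cat > fend.py <<'E'
from h import *
from lean import lean
import sys
def fend(a):
    p,n=lean(a); th=p[0]
    g=cv2.cvtColor(a,cv2.COLOR_BGR2GRAY).astype(np.float32); r=[]
    ss=np.arange(.08,.24,.0005)
    for x in (-.010,-.005,.0,.005,.010):
        P=np.array([c+xx*x+f*s+np.array([0,0,.0705+th*s]) for s in ss]);q=proj('scene',P).astype(np.float32)
        v=cv2.remap(g,q[:,0].reshape(1,-1),q[:,1].reshape(1,-1),cv2.INTER_LINEAR)[0]
        d=v[8:]-v[:-8]; r.append(ss[d.argmin()+4])
    return th,np.round(r,4),np.median(r)
if __name__=='__main__':
  for fn in sys.argv[1:]: print(fn,fend(cv2.imread(fn)))
E
python3 fend.py pics/scene0.png pics/raw_p2.png pics/raw_5*.png pics/raw_6*.png
```

```text
6.7333 [ 0.5111 -0.1905  0.0378] [-0.0016 -0.2548  0.0378] [-179.8    0.3  100.6] [-0.   0.1  0.1]
(array([-0.02992649,  0.06857663]), 18)
pics/scene0.png (np.float64(0.06096112311015157), array([0.1215, 0.122 , 0.1225, 0.122 , 0.123 ]), np.float64(0.12200000000000004))
pics/raw_p2.png (np.float64(0.04681099656357374), array([0.1615, 0.1615, 0.1615, 0.1595, 0.161 ]), np.float64(0.1615000000000001))
pics/raw_5.88.png (np.float64(-0.034993468321358454), array([0.174 , 0.173 , 0.1725, 0.174 , 0.1735]), np.float64(0.1735000000000001))
pics/raw_6.27.png (np.float64(-0.05118977673325524), array([0.175 , 0.174 , 0.1745, 0.173 , 0.174 ]), np.float64(0.1740000000000001))
pics/raw_6.73.png (np.float64(-0.029926493587738676), array([0.1735, 0.173 , 0.173 , 0.1725, 0.1735]), np.float64(0.1730000000000001))
```

Call:
{"fn": "servo_tool", "kwargs": {
  "series": [
    [0.1, -0.5, 0.3, 0, 0, 0, 0],
    [0.1, -0.5, 1, 0, 0, 0, 0],
    [0, 0, 1, 0, 0, 0, 0],
    [0, 0, 1, 0, 0, 0, 0],
    [0, 0, 1, 0, 0, 0, 30],
    [0, 0, 1, 0, 0, 0, 50],
    [0, 0, 1, 0, 0, 0, 50],
    [0, 0, 1, 0, 0, 0, 50]
  ]
}}

```text
t: 7.45
ee_pos: [0.5136, -0.215, 0.1896]
orientation: [-179.5, 0.1, 100.5]
contact_force: [0.5, -0.7, 0.6]
gripper_width: 0.025
```

```bash
python3 lean.py live
python3 - <<'E'
from h import *
print(plane('top',[(287.8,176.7)],.064))
i=arm.camera_info('wrist'); R=cv2.Rodrigues(np.array(i['rvec']))[0]
print('wrist',-R.T@np.array(i['tvec']).reshape(3),R[2]); print(i['camera_matrix'])
E
```

```text
7.45 [ 0.5136 -0.215   0.1896] [-0.0036 -0.2793  0.1896] [-1.795e+02  1.000e-01  1.005e+02] [ 0.5 -0.7  0.6]
(array([-0.03435623,  0.06877148]), 20)
[[0.66908684 0.08380304 0.064     ]]
wrist [ 0.50215131 -0.14472314  0.34022539] [ 0.04939354 -0.28468885 -0.95734661]
[[326.63460992   0.         313.3133508 ]
 [  0.         326.63460992 202.13958117]
 [  0.           0.           1.        ]]
```

Call:
{"fn": "servo_tool", "kwargs": {
  "series": [
    [0.5, 1, 0, 0, 0, -0.125, 45],
    [0.5, 1, 0, 0, 0, -0.125, 45],
    [0.5, 1, 0, 0, 0, -0.125, 45],
    [0.5, 1, 0, 0, 0, -0.125, 45],
    [0.5, 1, 0, 0, 0, -0.125, 45],
    [0.5, 1, 0, 0, 0, -0.125, 45],
    [0.5, 1, 0, 0, 0, 0, 45],
    [0.5, 1, 0, 0, 0, 0, 45]
  ]
}}

```text
t: 8.17
ee_pos: [0.5981, -0.0584, 0.1995]
orientation: [179.8, 0.7, 64.5]
contact_force: [0.7, -0.6, -0.3]
gripper_width: 0.0397
```

```bash
python3 lean.py live
```

```text
8.1667 [ 0.5981 -0.0584  0.1995] [ 0.1079 -0.1407  0.1995] [179.8   0.7  64.5] [ 0.7 -0.6 -0.3]
(array([-0.0365942 ,  0.06907246]), 9)
```

Call:
{"fn": "servo_tool", "kwargs": {
  "series": [
    [0.5, 1, 0, 0, 0, 0.05, 45],
    [0.5, 1, 0, 0, 0, 0, 45],
    [0.5, 1, -0.4, 0, 0, 0, 45],
    [0.5, 1, -0.4, 0, 0, 0, 45],
    [0.5, 1, -0.4, 0, 0, 0, 45],
    [0.5, 1, -0.4, 0, 0, 0, 45],
    [0.3, 0.7, -0.4, 0, 0, 0, 45],
    [0, 0, 0, 0, 0, 0, 45]
  ]
}}

```text
t: 8.88
ee_pos: [0.6697, 0.0818, 0.1589]
orientation: [179.6, 0.6, 67.1]
contact_force: [-0.6, -0.4, -0.4]
gripper_width: 0.0398
```

```bash
python3 lean.py live
python3 - <<'E'
from h import *
a=cam('wrist','w1.png');i=arm.camera_info('wrist');print(arm.read_state()['ee_pos'])
print(proj('wrist',[[.6697,.0845,.064]],i))
f=sorted(__import__('glob').glob('pics/raw_8*.png'))[-1]
s=cv2.imread(f); cv2.imwrite('pics/s8.png',s)
t=cam('top','t8.png')
E
```

```text
8.8833 [0.6697 0.0818 0.1589] [ 0.2039 -0.0159  0.1589] [179.6   0.6  67.1] [-0.6 -0.4 -0.4]
(array([-0.01451422,  0.0694769 ]), 14)
[0.66956604 0.07954754 0.16058883]
[[308.82906136 194.98740867]]
```

View pics/w1.png

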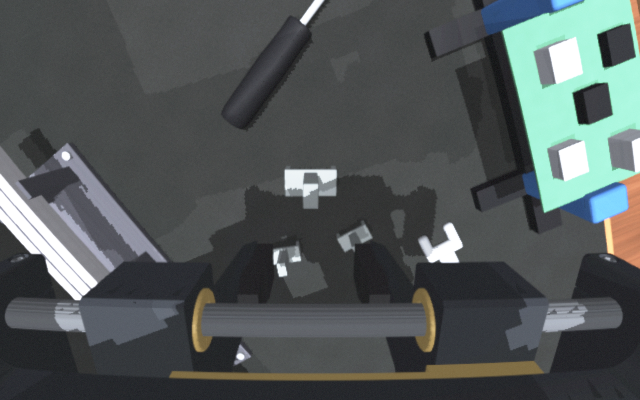

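View pics/s8.png

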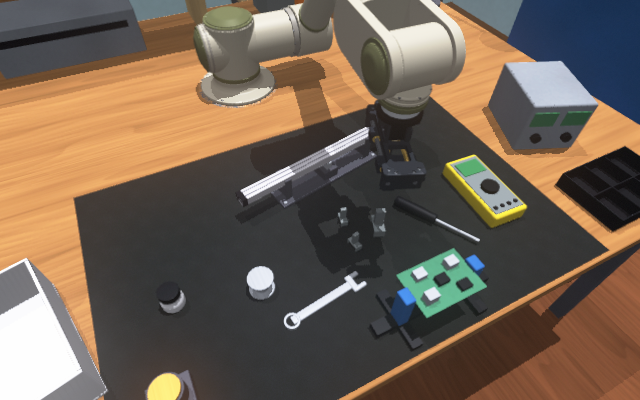

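Run:
```python
import cv2
a=cv2.imread('pics/w1.png');cv2.imwrite('pics/w1c.png',cv2.resize(a[155:225,265:360],None,fx=8,fy=8,interpolation=cv2.INTER_CUBIC))
```

```text
(no output)
```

View pics/w1c.png

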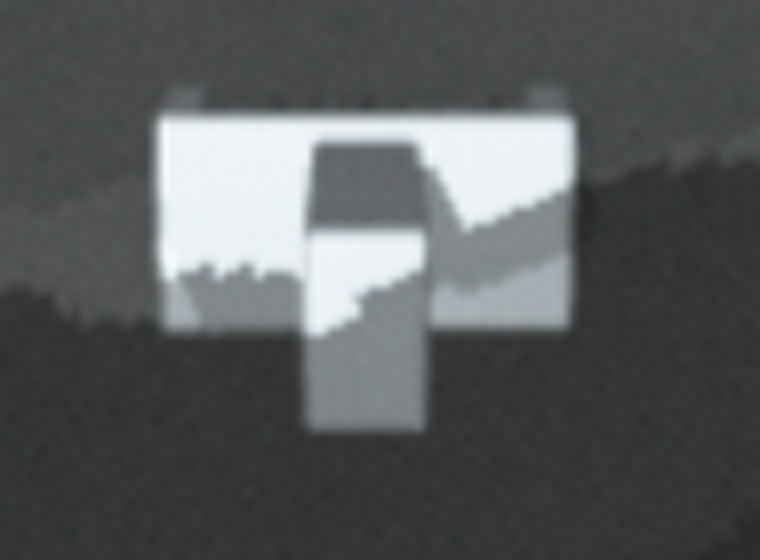

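```bash
python3 - <<'E'
from h import *
s=arm.read_state();print(s['ee_pos'],s['orientation'])
print(plane('wrist',[(310.6,196.4)],.064)); q=plane('wrist',[(284.6,169),(336.6,169),(336,196),(285.2,196)],.020);print(q,q.mean(0)); d=q[1]-q[0];print(np.degrees(np.arctan2(d[1],d[0])))
E
python3 lean.py live
```

```text
[0.66959599 0.07895721 0.16122801] [179.43673167   0.60809345  66.91660031]
[[0.67055449 0.08216742 0.064     ]]
[[0.65436281 0.10306973 0.02      ]
 [0.69706317 0.08479959 0.02      ]
 [0.68720257 0.06172144 0.02      ]
 [0.64448212 0.08004002 0.02      ]] [0.67077767 0.0824077  0.02      ]
-23.164553891630554
9.0333 [0.6696 0.079  0.1612] [ 0.2033 -0.0187  0.1612] [179.4   0.6  66.9] [-0.5 -0.8 -0.1]
(array([-0.05651797,  0.07097315]), 11)
```

Call:
{"fn": "servo_tool", "kwargs": {
  "series": [
    [0.05, 0.17, -1, 0.018, 0.007, 0, 45],
    [0, 0, -1, 0, 0, 0, 45],
    [0, 0, -1, 0, 0, 0, 45],
    [0, 0, -1, 0, 0, 0, 45],
    [0, 0, 0, 0, 0, 0, 45]
  ]
}}

```text
t: 9.5
ee_pos: [0.6711, 0.0754, 0.0852]
orientation: [179.5, -0.2, 66.5]
contact_force: [0.1, -1.5, -0.0]
gripper_width: 0.0395
```

```bash
python3 lean.py live
```

```text
9.5 [0.6711 0.0754 0.0852] [ 0.2041 -0.0225  0.0852] [179.5  -0.2  66.5] [ 0.1 -1.5 -0. ]
(array([2.03004466e-05, 6.94228583e-02]), 13)
```

Call:
{"fn": "servo_tool", "kwargs": {
  "series": [
    [0, 0.3, -0.2, 0, 0, 0, 45],
    [0, 0.2, -0.2, 0, 0, 0, 45],
    [0, 0, 0, 0, 0, 0, 45]
  ]
}}

```text
t: 9.8
ee_pos: [0.6736, 0.0843, 0.0836]
orientation: [179.0, -0.4, 66.4]
contact_force: [0.7, 0.8, 0.3]
gripper_width: 0.0395
```

```bash
python3 lean.py live
```

```text
9.8 [0.6736 0.0843 0.0836] [ 0.2082 -0.0142  0.0836] [179.   -0.4  66.4] [0.7 0.8 0.3]
(array([-0.01516252,  0.06946052]), 16)
```

Call:
{"fn": "servo_tool", "kwargs": {
  "series": [
    [-0.1, -0.05, -0.7, 0, 0.024, 0.01, 45],
    [-0.03, 0, -0.7, 0, 0, 0, 45],
    [0, 0, -0.7, 0, 0, 0, 45],
    [0, 0, -0.2, 0, 0, 0, 45],
    [0, 0, 0, 0, 0, 0, 45]
  ]
}}

```text
t: 10.27
ee_pos: [0.6716, 0.0832, 0.0369]
orientation: [179.9, 0.0, 67.0]
contact_force: [-0.3, 0.0, 0.5]
gripper_width: 0.0396
```

```bash
python3 lean.py live
```

```text
10.2667 [0.6716 0.0832 0.0369] [ 0.2061 -0.0149  0.0369] [179.9   0.   67. ] [-0.3  0.   0.5]
(array([-0.01553411,  0.06920426]), 13)
```

Call:
{"fn": "servo_tool", "kwargs": {
  "series": [
    [-0.04, -0.03, -0.35, 0, 0, 0, 45],
    [0, 0, 0, 0, 0, 0, 5],
    [0, 0, 0, 0, 0, 0, 5],
    [0, 0, 0, 0, 0, 0, 5],
    [0, 0, 0, 0, 0, 0, 5],
    [0, 0, 0, 0, 0, 0, 5]
  ],
  "squeeze": 12
}}

```text
t: 10.82
ee_pos: [0.6718, 0.0824, 0.0319]
orientation: [179.7, -0.0, 67.0]
contact_force: [0.6, 0.2, -0.8]
gripper_width: 0.0119
```

```bash
python3 lean.py live; cp $(ls -t pics/raw_1*.png|head -1) pics/l.png; python3 -c "
import cv2;a=cv2.imread('pics/l.png');cv2.imwrite('pics/l3.png',cv2.resize(a[90:240,225:425],None,fx=4,fy=4,interpolation=cv2.INTER_CUBIC))"
```

```text
10.8167 [0.6718 0.0824 0.0319] [ 0.2061 -0.0157  0.0319] [179.7  -0.   67. ] [ 0.6  0.2 -0.8]
(array([-0.01531136,  0.06930513]), 11)
```

View pics/l3.png

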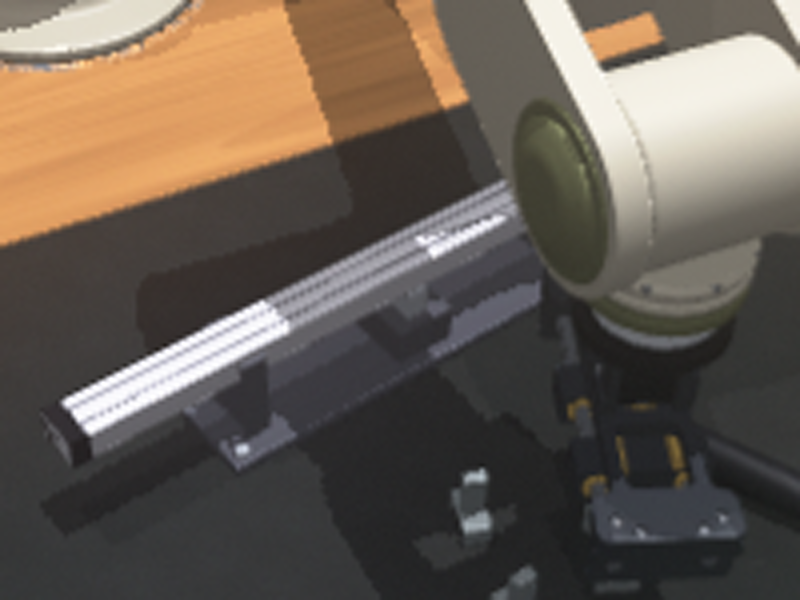

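Call:
{"fn": "servo_tool", "kwargs": {
  "series": [
    [0, 0, 0.5, 0, 0, 0, 5],
    [0, 0, 1, 0, 0, 0, 5],
    [0, 0, 1, 0, 0, 0, 5],
    [0, 0, 1, 0, 0, 0, 5],
    [0, 0, 1, 0, 0, 0, 5],
    [0, 0, 1, 0, 0, 0, 5],
    [0, 0, 1, 0, 0, 0, 5],
    [0, 0, 0, 0, 0, 0, 5]
  ]
}}

```text
t: 11.53
ee_pos: [0.6704, 0.0826, 0.1726]
orientation: [179.7, -0.0, 67.0]
contact_force: [1.1, -0.5, 1.0]
gripper_width: 0.0123
```

```bash
sed -i 's/np.arange(-.08,.13,.01)/np.arange(-.21,.15,.01)/' lean.py; python3 lean.py live;  cp $(ls -t pics/raw_1*.png|head -1) pics/l.png; python3 -c "
import cv2;a=cv2.imread('pics/l.png');cv2.imwrite('pics/l4.png',cv2.resize(a[90:240,225:425],None,fx=4,fy=4,interpolation=cv2.INTER_CUBIC))"
```

```text
11.5333 [0.6704 0.0826 0.1726] [ 0.2048 -0.0153  0.1726] [179.7  -0.   67. ] [ 1.1 -0.5  1. ]
(array([0.00045039, 0.06981824]), 20)
```

View pics/l4.png

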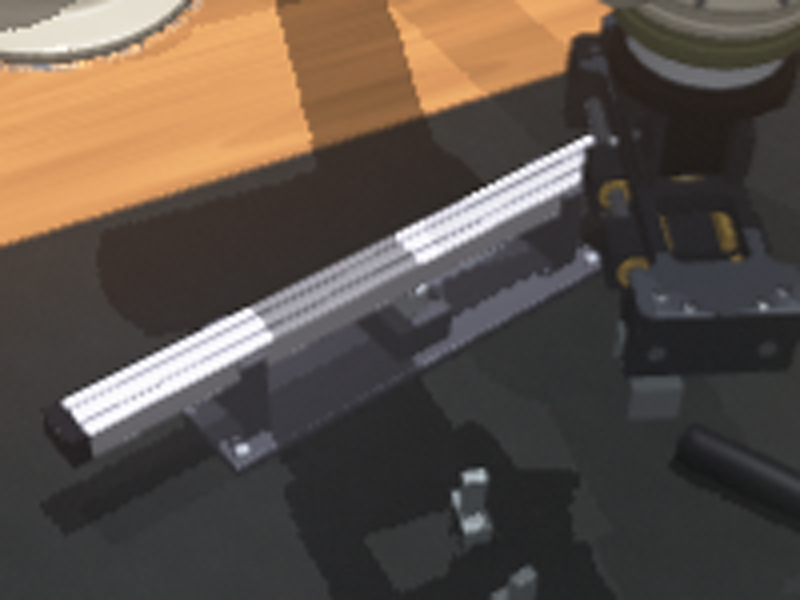

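Run:
```python
from h import *
for z in (.03,.05):print([S(p) for p in plane('top',[(304.25,249.25),(306.75,265.75)],z)])
# scene screws + ridge
s=cv2.imread('pics/scene0.png');g=cv2.cvtColor(s,cv2.COLOR_BGR2GRAY).astype(float)
for sx in(-.0275,.0275):
  for sy in (-.1365,.1365):
    q=proj('scene',[c+xx*sx+f*sy+[0,0,.009]])[0]; x0,y0=np.round(q).astype(int); w=g[y0-4:y0+5,x0-4:x0+5]; k=np.unravel_index(w.argmax(),w.shape); w2=g[y0-4+k[0]-1:y0-4+k[0]+2,x0-4+k[1]-1:x0-4+k[1]+2]; w2=w2-w2.min(); G=np.mgrid[-1:2,-1:2]; m=(x0-4+k[1]+(G[1]*w2).sum()/w2.sum(),y0-4+k[0]+(G[0]*w2).sum()/w2.sum())
    print(sx,sy,q,m,g[int(m[1]),int(m[0])],S(plane('scene',[m],.009)[0]))
```

```text
[array([ 0.0202, -0.0241,  0.03  ]), array([-0.0214, -0.0236,  0.03  ])]
[array([ 0.0191, -0.0247,  0.05  ]), array([-0.0217, -0.0242,  0.05  ])]
-0.0275 -0.1365 [272.47314368 187.96758712] (np.float64(275.87350835322195), np.float64(184.81384248210023)) 248.0 [-0.0312 -0.1244  0.009 ]
-0.0275 0.1365 [358.94067347 142.61679196] (np.float64(355.8614232209738), np.float64(139.76279650436953)) 248.0 [-0.0411  0.1375  0.009 ]
0.0275 -0.1365 [285.53101605 202.02213235] (np.float64(285.1705685618729), np.float64(201.752508361204)) 193.0 [ 0.0263 -0.1367  0.009 ]
0.0275 0.1365 [372.93455645 153.9540183 ] (np.float64(372.64988009592327), np.float64(153.9064748201439)) 172.0 [0.0269 0.136  0.009 ]
```

Run:
```python
from h import *
a=cv2.imread('pics/l.png');b=cv2.resize(a[140:190,300:370],None,fx=10,fy=10,interpolation=cv2.INTER_CUBIC)
for s in(-.007,.007):
  for z in (.008,.03,.05):
    q=(proj('scene',[c+xx*.017+f*s+[0,0,z]])[0]-[300,140]+.5)*10; print(s,z,q); cv2.circle(b,tuple(int(v) for v in q),4,(0,0,255),1)
cv2.imwrite('pics/ridge.png',b)
t=cv2.imread('pics/top0.png');b=cv2.resize(t[235:285,280:335],None,fx=10,fy=10,interpolation=cv2.INTER_CUBIC)
for x in(-.017,.017):
  for s in(-.007,.007):
    q=(proj('top',[c+xx*x+f*s+[0,0,.05]])[0]-[280,235]+.5)*10; cv2.circle(b,tuple(int(v) for v in q),4,(0,0,255),1)
cv2.imwrite('pics/ridget.png',b)
```

```text
-0.007 0.008 [272.7649173  361.94686719]
-0.007 0.03 [275.21062977 298.17703895]
-0.007 0.05 [277.50956702 238.24696282]
0.007 0.008 [317.30986781 337.65677346]
0.007 0.03 [320.51131046 273.83554809]
0.007 0.05 [323.52031936 213.86794155]
```

View pics/ridge.png

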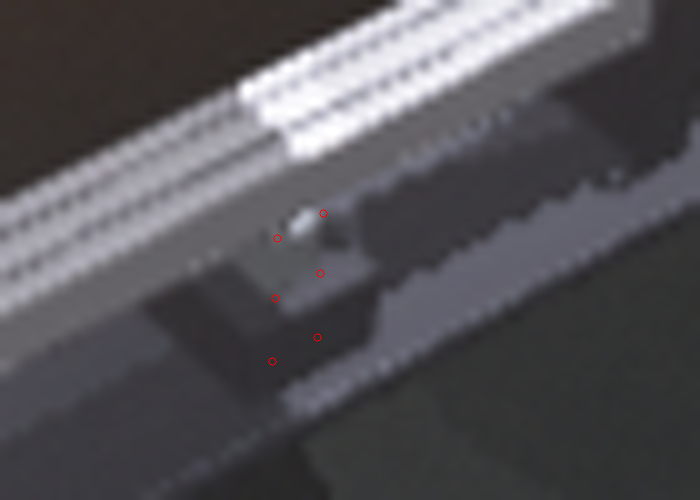

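View pics/ridget.png

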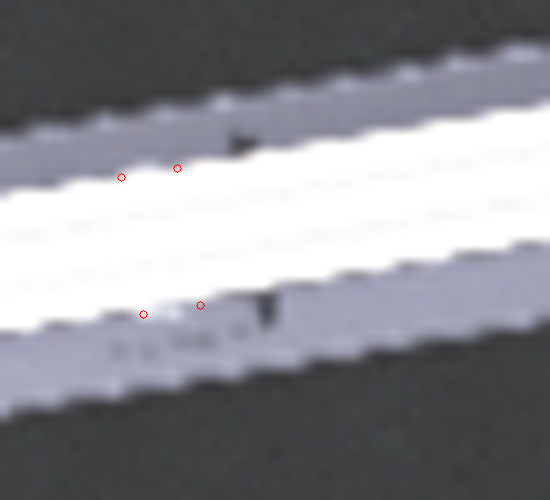

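Call:
{"fn": "servo_tool", "kwargs": {
  "series": [
    [-0.8, -0.1, 0, 0, 0, 0.115, 5],
    [-1, -0.1, 0, 0, 0, 0.115, 5],
    [-1, -0.1, 0, 0, 0, 0.115, 5],
    [-1, -0.1, 0, 0, 0, 0.115, 5],
    [-1, -0.1, 0, 0, 0, 0.115, 5],
    [-1, -0.1, 0, 0, 0, 0.115, 5],
    [-1, -0.1, 0, 0, 0, 0, 5],
    [-1, -0.1, 0, 0, 0, 0, 5]
  ]
}}

```text
t: 12.25
ee_pos: [0.505, 0.0663, 0.1606]
orientation: [-179.5, -0.1, 99.7]
contact_force: [0.4, -0.5, -1.0]
gripper_width: 0.0116
```

```bash
python3 lean.py live
```

```text
12.25 [0.505  0.0663 0.1606] [ 0.0391 -0.0012  0.1606] [-1.795e+02 -1.000e-01  9.970e+01] [ 0.4 -0.5 -1. ]
(array([-0.00679516,  0.06867531]), 28)
```

Call:
{"fn": "servo_tool", "kwargs": {
  "series": [
    [-0.7, -0.1, 0, 0, 0, 0.02, 5],
    [-0.5, -0.05, 0, 0, 0, 0, 5],
    [0, 0, 0, 0, 0, 0, 5],
    [0, 0, 0, 0, 0, 0, 5],
    [0, 0, 0, 0, 0, 0, 5]
  ]
}}

```text
t: 12.72
ee_pos: [0.4735, 0.0636, 0.1571]
orientation: [-178.9, -0.3, 100.6]
contact_force: [0.3, -0.3, -0.3]
gripper_width: 0.0118
```

```bash
python3 lean.py live; cp $(ls -t pics/raw_1*.png|head -1) pics/l.png;python3 - <<'E'
from h import *
a=cv2.imread('pics/l.png');cv2.imwrite('pics/l5.png',cv2.resize(a[90:240,225:425],None,fx=4,fy=4,interpolation=cv2.INTER_CUBIC))
w=cam('wrist','w2.png')
E
```

```text
12.7167 [0.4735 0.0636 0.1571] [0.0077 0.0019 0.1571] [-178.9   -0.3  100.6] [ 0.3 -0.3 -0.3]
(array([-0.00592334,  0.06873374]), 23)
```

View pics/l5.png

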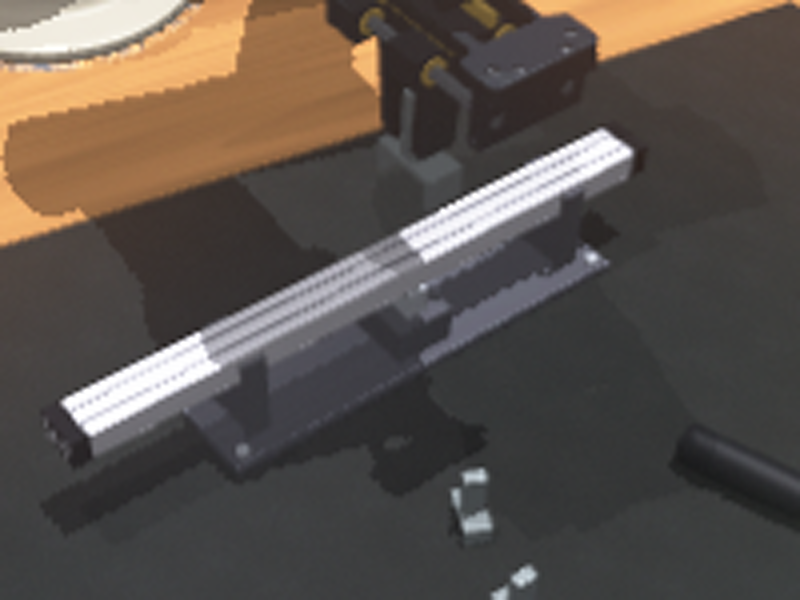

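View pics/w2.png

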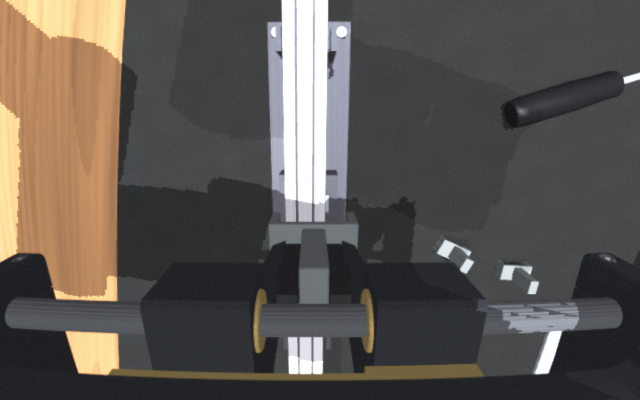

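Call:
{"fn": "servo_tool", "kwargs": {
  "series": [
    [-0.3, -0.16, 0, -0.002, -0.025, 0, 5],
    [0, 0, -0.8, 0, 0, 0, 5],
    [0, 0, -0.5, 0, 0, 0, 5],
    [0, 0, 0, 0, 0, 0, 5],
    [0, 0, 0, 0, 0, 0, 5]
  ]
}}

```text
t: 13.23
ee_pos: [0.4704, 0.0603, 0.1302]
orientation: [179.8, 0.1, 100.6]
contact_force: [0.6, 0.6, -0.8]
gripper_width: 0.0115
```

```bash
python3 lean.py live
```

```text
13.2333 [0.4704 0.0603 0.1302] [ 0.0041 -0.0008  0.1302] [1.798e+02 1.000e-01 1.006e+02] [ 0.6  0.6 -0.8]
(array([-0.00020294,  0.0696965 ]), 21)
```

Call:
{"fn": "servo_tool", "kwargs": {
  "series": [
    [-0.23, 0, 0, 0, 0, 0, 5],
    [0, 0, 0, 0, 0, 0, 5],
    [0, 0, -0.4, 0, 0, 0, 5],
    [0, 0, 0, 0, 0, 0, 5],
    [0, 0, 0, 0, 0, 0, 5]
  ]
}}

```text
t: 13.7
ee_pos: [0.4666, 0.0603, 0.1231]
orientation: [179.6, 0.1, 100.6]
contact_force: [0.2, -0.1, 0.2]
gripper_width: 0.0117
```

```bash
python3 lean.py live; cp $(ls -t pics/raw_1*.png|head -1) pics/l.png;python3 - <<'E'
from h import *
a=cv2.imread('pics/l.png');cv2.imwrite('pics/l6.png',cv2.resize(a[100:200,265:395],None,fx=6,fy=6,interpolation=cv2.INTER_CUBIC))
w=cam('wrist','w3.png');cv2.imwrite('pics/w3c.png',cv2.resize(w[150:350,220:420],None,fx=3,fy=3))
E
```

```text
13.7 [0.4666 0.0603 0.1231] [ 2.000e-04 -1.000e-04  1.231e-01] [1.796e+02 1.000e-01 1.006e+02] [ 0.2 -0.1  0.2]
(array([-0.00468625,  0.06912673]), 27)
```

View pics/l6.png

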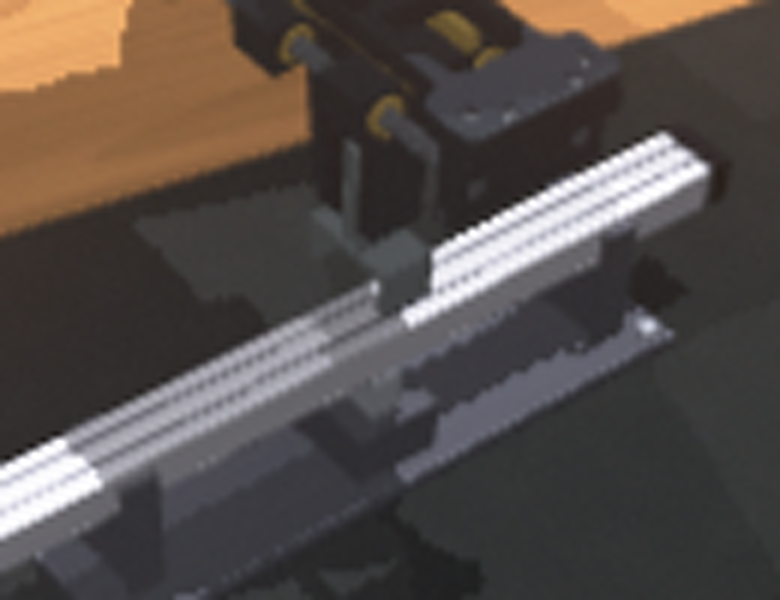

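View pics/w3c.png

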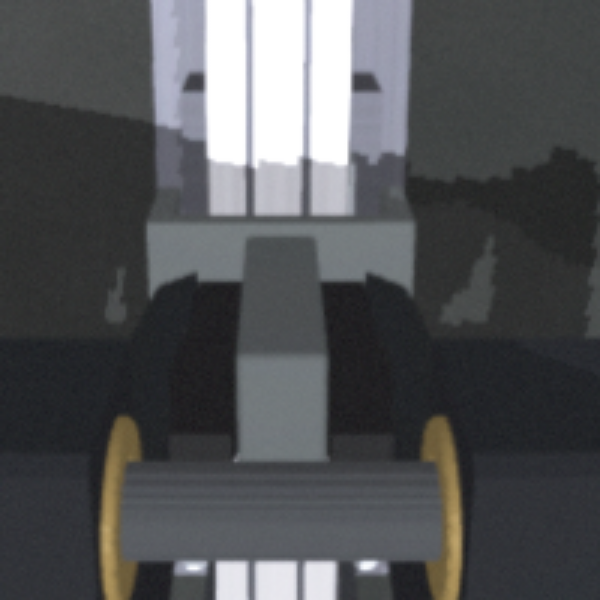

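Call:
{"fn": "servo_tool", "kwargs": {
  "series": [
    [0, 0, -0.3, 0, 0, 0, 5],
    [0, 0, -0.3, 0, 0, 0, 5],
    [0, 0, -0.3, 0, 0, 0, 5],
    [0, 0, -0.3, 0, 0, 0, 5],
    [0, 0, 0, 0, 0, 0, 5],
    [0, 0, 0, 0, 0, 0, 5]
  ]
}}

```text
t: 14.3
ee_pos: [0.4664, 0.0603, 0.0962]
orientation: [179.7, 0.1, 100.6]
contact_force: [-1.1, -0.2, 0.2]
gripper_width: 0.0122
```

```bash
python3 lean.py live
```

```text
14.3 [0.4664 0.0603 0.0962] [ 0.0001 -0.      0.0962] [1.797e+02 1.000e-01 1.006e+02] [-1.1 -0.2  0.2]
(array([-0.00124726,  0.06954757]), 24)
```

Needs ~9 mm more to seat.

Call:
{"fn": "servo_tool", "kwargs": {
  "series": [
    [0, 0, -0.2, 0, 0, 0, 5],
    [0, 0, -0.12, 0, 0, 0, 5],
    [0, 0, -0.08, 0, 0, 0, 5],
    [0, 0, 0, 0, 0, 0, 5],
    [0, 0, 0, 0, 0, 0, 5],
    [0, 0, 0, 0, 0, 0, 5]
  ]
}}

```text
t: 14.85
ee_pos: [0.4667, 0.0602, 0.0878]
orientation: [179.6, 0.1, 100.6]
contact_force: [0.5, -0.4, -0.6]
gripper_width: 0.0119
```

```bash
python3 lean.py live; cp $(ls -t pics/raw_1*.png|head -1) pics/l.png;python3 - <<'E'
from h import *
a=cv2.imread('pics/l.png');cv2.imwrite('pics/l7.png',cv2.resize(a[100:200,265:395],None,fx=6,fy=6,interpolation=cv2.INTER_CUBIC))
E
```

```text
14.85 [0.4667 0.0602 0.0878] [ 0.0003 -0.0001  0.0878] [1.796e+02 1.000e-01 1.006e+02] [ 0.5 -0.4 -0.6]
(array([-0.00310934,  0.06928795]), 18)
```

View pics/l7.png

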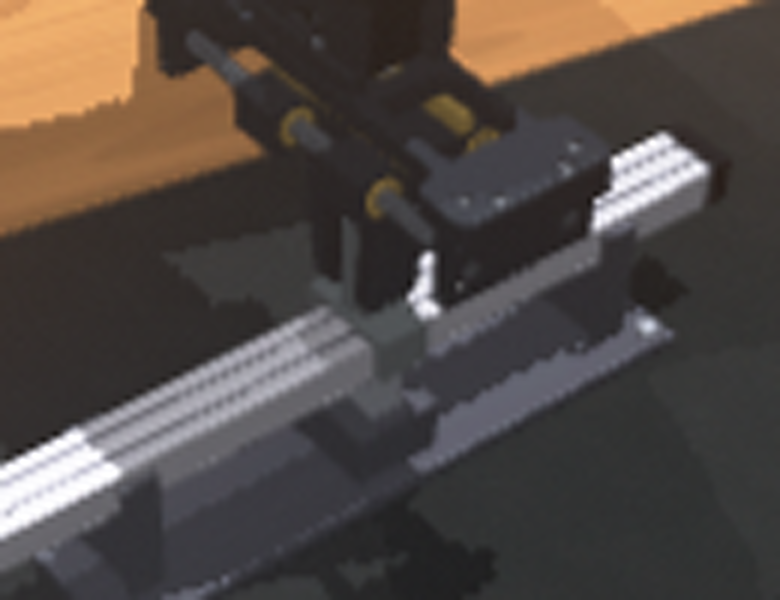

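Call:
{"fn": "servo_tool", "kwargs": {
  "series": [
    [0, 0, -0.07, 0, 0, 0, 5],
    [0, 0, 0, 0, 0, 0, 5],
    [0, 0, 0, 0, 0, 0, 5],
    [0, 0, 0, 0, 0, 0, 5]
  ]
}}

```text
t: 15.23
ee_pos: [0.4668, 0.0602, 0.0865]
orientation: [179.6, 0.2, 100.6]
contact_force: [-0.1, 0.5, -0.9]
gripper_width: 0.0118
```

Call:
{"fn": "servo_tool", "kwargs": {
  "series": [
    [0, 0, 0, 0, 0, 0, 20],
    [0, 0, 0, 0, 0, 0, 30],
    [0, 0, 0, 0, 0, 0, 40],
    [0, 0, 0, 0, 0, 0, 40],
    [0, 0, 0, 0, 0, 0, 40]
  ]
}}

```text
t: 15.65
ee_pos: [0.467, 0.0602, 0.0868]
orientation: [179.6, 0.2, 100.6]
contact_force: [-0.2, 1.3, 0.3]
gripper_width: 0.0353
```

Call:
{"fn": "servo_tool", "kwargs": {
  "series": [
    [0, 0, 0.4, 0, 0, 0, 40],
    [0, 0, 0.6, 0, 0, 0, 40],
    [0, 0, 1, 0, 0, 0, 40],
    [0, 0, 1, 0, 0, 0, 40],
    [0, 0, 1, 0, 0, 0, 40],
    [0, 0, 1, 0, 0, 0, 40],
    [0, 0, 1, 0, 0, 0, 40],
    [0, 0, 0, 0, 0, 0, 40]
  ]
}}

```text
t: 16.32
ee_pos: [0.4653, 0.0604, 0.2156]
orientation: [179.6, 0.1, 100.6]
contact_force: [1.1, -0.3, 0.1]
gripper_width: 0.0354
```

```bash
python3 lean.py live; cp $(ls -t pics/raw_1*.png|head -1) pics/l.png;python3 - <<'E'
from h import *
a=cv2.imread('pics/l.png');cv2.imwrite('pics/l8.png',cv2.resize(a[90:240,225:425],None,fx=4,fy=4,interpolation=cv2.INTER_CUBIC))
w=cam('wrist','w4.png')
E
```

```text
16.3167 [0.4653 0.0604 0.2156] [-0.0009  0.0003  0.2156] [1.796e+02 1.000e-01 1.006e+02] [ 1.1 -0.3  0.1]
(array([-0.00616438,  0.06883904]), 26)
```

View pics/l8.png

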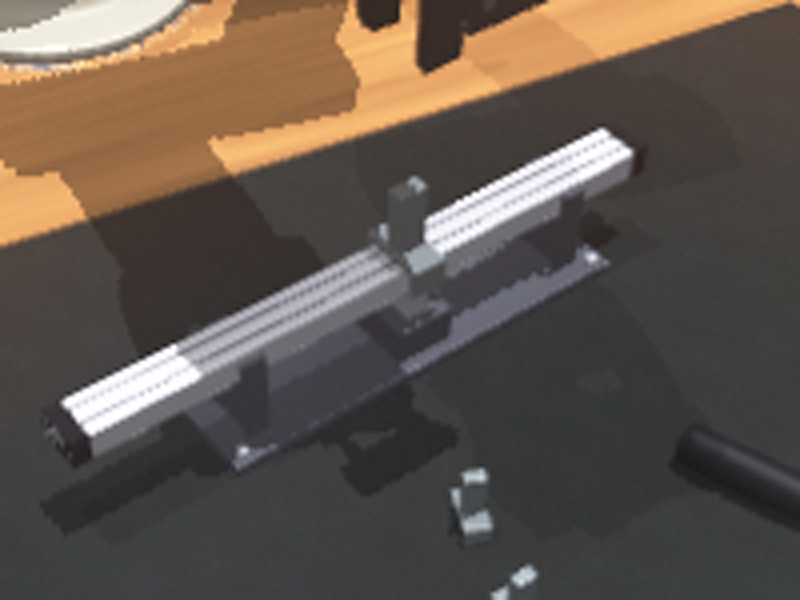

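View pics/w4.png

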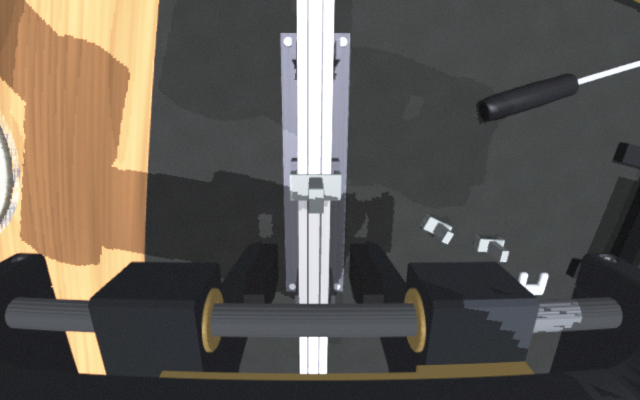

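Call:
{"fn": "servo_tool", "kwargs": {
  "series": [
    [0, 0, 0.5, 0, 0, 0, 40],
    [0, 0, 0.5, 0, 0, 0, 40],
    [0, 0, 0, 0, 0, 0, 40],
    [0, 0, 0, 0, 0, 0, 40],
    [0, 0, 0, 0, 0, 0, 40],
    [0, 0, 0, 0, 0, 0, 40],
    [0, 0, 0, 0, 0, 0, 40],
    [0, 0, 0, 0, 0, 0, 40]
  ]
}}

```text
t: 17.08
ee_pos: [0.4609, 0.0608, 0.2253]
orientation: [-179.3, -0.2, 100.6]
contact_force: [0.1, -0.5, -0.7]
gripper_width: 0.0355
```

```bash
python3 lean.py live; cp $(ls -t pics/raw_1*.png|head -1) pics/l.png;python3 - <<'E'
from h import *
from fend import fend
a=cv2.imread('pics/l.png')
print(fend(a))
w=cam('wrist','w5.png')
A=cv2.resize(a[125:185,300:350],None,fx=8,fy=8,interpolation=cv2.INTER_CUBIC)
for s in (-.010,.010):
  for z,x in ((.118,.006),(.118,-.006)):
    q=(proj('scene',[c+f*s+xx*x+[0,0,z]])[0]-[300,125]+.5)*8; cv2.circle(A,tuple(int(v) for v in q),3,(0,0,255),1)
for s in (-.012,.012):
    q=(proj('scene',[c+f*s+xx*.023+[0,0,.074]])[0]-[300,125]+.5)*8; cv2.circle(A,tuple(int(v) for v in q),3,(0,255,0),1)
B=cv2.resize(w[150:225,280:355],None,fx=5,fy=5)
for s in (-.010,.010):
  for x in (.006,-.006):
    q=(proj('wrist',[c+f*s+xx*x+[0,0,.118]])[0]-[280,150]+.5)*5; cv2.circle(B,tuple(int(v) for v in q),3,(0,0,255),1)
W=np.zeros((480,780,3),np.uint8);W[:,:400]=A;W[:375,400:775]=B;cv2.imwrite('pics/fin.png',W)
E
```

```text
17.0833 [0.4609 0.0608 0.2253] [-0.0052  0.0014  0.2253] [-179.3   -0.2  100.6] [ 0.1 -0.5 -0.7]
(array([-0.00616438,  0.06883904]), 26)
(np.float64(-0.006164383561643903), array([0.1735, 0.1725, 0.1735, 0.1735, 0.1725]), np.float64(0.1735000000000001))
```

View pics/fin.png

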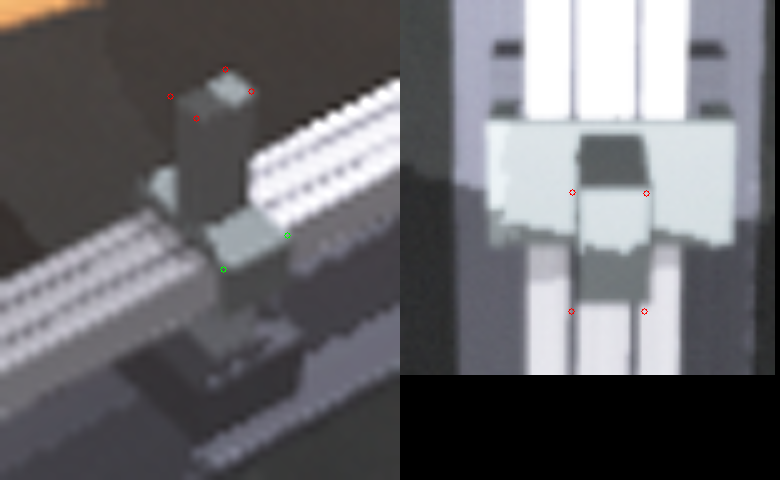

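```bash
python3 -c "
from station import arm
print(arm.hand_in())"
```

```text
the job is handed in; nothing more can be done
None
```

I slid the boom forward with closed fingers against its rear end until it tipped off the rear rest. It rocked for about 3 s and settled level on the ridge. I then picked up the largest of the three grey clips, set it astride the boom above the ridge, let go and lifted clear. I handed in at about 17 s; no verdict is reported.

**Last checks:**
- **Boom:** its lean read -0.006 rad in two pictures 0.8 s apart (limit 0.022), so it was level and still.
- **Clip:** it sits fully down and upright. The scene view put it on target. The wrist view put it about 1.5 mm forward of the ridge's middle and 1 mm or less off the boom's centre line (limit 7 mm).
- **Calibration:** the scene and top cameras agreed on the stand's centre along the boom to within about 0.5 mm.
- **Other things on the bench:** I saw no contact with any of them, but I did not re-measure where they are.

**Disagreements:** some lean readings were off, up to -0.057 rad, while the arm or its shadow covered part of the boom. The clearer views before the clip went on read level (0.0005 and -0.0002 rad).

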